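# Turn the circuit board over and index it under the inspection camera

### The arm

A 7-joint arm with a two-finger parallel gripper is mounted at the origin on the work surface. World frame = base frame: x ahead of the robot, y to its left, z up, the work surface at z = 0. Lengths are in m, angles in rad, forces in N, time in s.
With the tool pointing down it reaches from about 0.425 to 0.8 m from the base axis. Payload 8.3 kg.
Tool frame: the origin (TCP) lies midway between the tips of the shut fingers; the grasp point (between the pads) lies 19 mm behind it; z points along the fingers, x is the direction in which the jaws open and shut, and the axes are right-handed (so a half turn about z gives the same grasp; the last joint's range is limited). The gripper opens to 85 mm and grips with 20 to 120 N. Pads are 22 mm wide; open, the fingers measure 114 mm over their backs; the gripper's body (76 mm by 85 mm) begins 54 mm behind the grasp point. The pads swing forward as they close: fully open they stand 13 mm farther back than shut.
Start: joints at [1.14, 0.383, 0.016, 1.37, -0.006, 1.388, -0.046], TCP at [0.225, -0.583, 0.231] pointing down, gripper open.
Joint ranges: [-2.95, 2.95], [-0.25, 2.06], [-1.52, 1.56], [0.18, 2.33], [-1.44, 4.58], [0.02, 2.06], [-3.01, 3.01]. Speed limits (rad/s): [2.39, 2.39, 3.01, 3.01, 3.14, 3.14, 3.14].

### API

Orientations are given as a 3x3 rotation matrix whose columns are the frame's x, y, z axes.
In Python, from plant import sense, optics, arm gives the robot as it stands.
- The arm moves only by the tool apply_moves, never from a script. Its argument "motion" is a list of rows, each an object with "delta_pos": the shift along the world's x, y, z in m, a list of three; "angular": the turn, a rotation vector about the world's x, y, z in degrees, a list of three. A call has 1 to 20 rows; each row shifts and turns the commanded pose from where the row before left it; what a row does not reach is not made up. A row lasts 1/10 s, in which the tool goes at most 50 mm and 8.59 degrees, less where a joint would pass 70% of its speed; a pose out of reach is approached as far as the arm can. A call is refused whole if a number of a shift passes 0.05 or a number of a turn 8.59, either way. A call with a gripper value outside its range is refused whole. "claw" is the opening, from 0 (shut) to 1 (fully open), set as the call begins (left out, the last holds). The fingers move at their own pace and stop on an object; "force" is the grip in N (left out, the last holds). Time passes only in rows, so rows that do not move let the fingers close. It gives the time, the measured TCP pose, the force and the opening at its end, in the units of the state.
- sense(): the state, without advancing time (a new reading comes with each control period).
- optics.snapshot(name): name is "scene" or "top"; returns a dict with "frame" (480x640x3 uint8, blue, green, red), "z_map" (480x640 float32, m along the optical axis (not along the pixel's ray), 0 where there is no reading), "vertical_fov" (degrees; the focal length in pixels is half the picture's height over the tangent of half this angle, whatever the lens; pixels are square), "cx", "cy" (the principal point, pixels), "D" ([k1, k2, p1, p2, k3] as OpenCV has them; the pictures are not rectified), "camera_from_world" (4x4, takes a point from world to camera coordinates). Camera axes: x right, y up, looking along -z (the intrinsics and any distortion apply to the point x, -y, -z); pixel columns grow to the right and rows downward; lengths in m; the calibration is good to about 2 mm. A picture is of the moment at which its call begins.
- arm.sign_off(): hands the job in, once; it reports no verdict.
The state is a dict: "time_s": time; "joints": joint angles; "joint_vel": joint speeds; "joint_torque": joint torques, N m; "eef_pos": TCP position; "eef_rot": TCP orientation; "ft_force": force on the tool from outside, world axes, zero at the start; "torque": the same for the moment, N m; "grip_width": finger opening in m.
Only numpy, scipy, OpenCV 4.12 (cv2) and the standard library are available. Lean on these libraries where they do the work, as an engineer would, in place of code of your own. Each camera call takes 0.05 s, during which the arm holds its last target. There are 200 camera calls.

### The job

First turn the circuit board over in its swivel frame, by the red bar, so that the yellow solder side lies flat on top. Then slide the carriage by its orange handle towards the inspection camera until the spring index pin drops into its hidden notch, feeling for it without ramming the pin, and let go. Leave the things lying around on the bench where they are.

Things in the scene. Friction and masses are not known exactly. Their poses are not given: they have to be found in the camera images.
- carriage (a joint): travel of the aluminium carriage (deck 120 x 235 mm, top 48 mm above the table) along two steel rods, m: 0 at the start end, up to 0.22 towards the inspection camera (-y of flip_axis). About 4 N of friction in all; it stays where it is left. The notch lies between 0.13 and 0.18, hidden under the deck, elsewhere each time.
- flip_frame (a joint): angle of the swivel frame (80 x 110 x 8 mm) with the blue board, rad: 0 = flat, chip side up, red bar on the far side (+x of flip_axis); pi/2 = bar straight above the axis; pi = flat, yellow solder side up, bar on the robot's side. End stops at 0 and pi. Friction holds it at any angle (2 N at the bar moves it).
- pin_drop (a joint): how far the spring index pin has dropped, m: 0 while it rides on its strip, 0.006 when in the notch, where it locks the carriage both ways (1 mm play). Slid faster than about 0.06 m/s it may hit the notch hard or jump it. The pin needs no handling.
- index_pin: the index pin, 8 mm steel with a red cap 18 mm across, on the carriage deck beside the handle; origin at the pin's lower tip; the cap's top is 46 mm above the origin (76 mm above the table, 70 mm when dropped).
- flip_axis (a point): centre of the swivel frame, on its axis, 103 mm above the table; moves with the carriage. y runs along the axis and the rods (the carriage slides to -y), x to the far side across the rods, z up. Blue posts bearing the frame stand at y = -66 and +66 mm, 30 mm wide in x, tops 118 mm above the table.
- flip_bar (a point): middle of the red bar of the swivel frame: 10 mm round, parallel to the axis, 80 mm from it, 76 mm free between two side arms 8 mm thick; 35 mm clear between bar and frame edge. Turns with the frame.
- push_handle (a point): orange upright handle on the carriage, 22 x 22 mm, from 48 to 108 mm above the table; this point is on its vertical axis 98 mm above the table. It lies at x = -30, y = +115 mm of flip_axis; x and y axes as flip_axis.
- camera_stand: inspection camera on a stand: 16 mm pole at x = 122, y = -170 mm of this origin, 390 mm high; white camera 52 mm across over x = 0, y = -90 mm, lens 265 mm above the table, boom at 370 mm. Elsewhere along the rods each time; origin at table height under the rods' centre line, axes as flip_axis. With the pin in its notch the board is under this camera.
- screwdriver: screwdriver lying on the table; origin at the centre of its underside; a bystander, leave it
- jar: white jar with blue cap, 72 mm across, 130 mm high; origin at the centre of its underside; a bystander, leave it
- tape: yellow ring (reel), 90 mm across, 24 mm high; origin at the centre of its underside; a bystander, leave it
- spare_board: loose blue circuit board 70 x 100 mm lying on the table; origin at the centre of its underside; a bystander, leave it
- cup: white cup, 76 mm across, 85 mm high; origin at the centre of its underside; a bystander, leave it

How it is judged:
On the way, in this order (a step that is already met when the one before it is completed fails the run):
1. the frame is turned over, flat to its stop, before the pin is in its notch (value of joint flip_frame above 3.02 rad and value of joint pin_drop below 0.003 m), for 0.1 s.
2. the index pin has dropped into the notch, the frame still turned over (value of joint pin_drop above 0.0045 m and value of joint flip_frame above 3.02 rad), for 0.2 s.
At the end, for the whole second after the job is handed in: the frame lies turned over within 0.12 rad of its stop (solder side up), the index pin has dropped at least 4.5 mm into the notch, and the carriage is at rest (all of step 2 and velocity of joint carriage between -0.005 and 0.005 m/s); the robot touches nothing.
It fails at once if the index pin is rammed (more than 60 N on it) (contact force between index_pin and anything else above 60 N).
It fails at once if a bystander on the bench is moved more than 30 mm (distance of any of screwdriver, jar, tape, spare_board, cup from where it was at the start of the episode above 0.03 m).
It also fails if it takes over 54 s, if anything falls off the work surface, if the arm or the gripper's body presses on something with over 40 N, if the wrist force passes 120 N, or if a joint passes its speed limit or range.

## Working session

There is one attempt and no reset: what is moved stays moved. The work goes in short steps, Python scripts to look and compute and a tool call to move; the robot and the scene stay as the last step left them, time stands still between calls to the robot, and variables do not carry over. Pictures are saved under pics/ and viewed, about 8 in all and at most 12, crops included, and the job is handed in when it is done.

Besides the shell and the picture viewer there is one more tool, called after "Request:" by a JSON object that holds its "method" and its "body", one argument or row to a line. apply_moves: Moves the arm, as the interface text tells. Its arguments: {"type":"object","properties":{"motion":{"type":"array"},"claw":{"type":"number"},"force":{"type":"number"}},"required":["motion"]}

```bash
mkdir -p pics; cat > h.py <<'E'
import numpy as np, cv2
from plant import sense, optics, arm
def snap(n):
    s=optics.snapshot(n); f=240/np.tan(np.radians(s['vertical_fov'])/2)
    s['K']=np.array([[f,0,s['cx']],[0,f,s['cy']],[0,0,1.]]); return s
def cloud(s):
    v,u=np.mgrid[0:480,0:640]; p=np.stack([u,v],-1).reshape(-1,1,2).astype(np.float64)
    n=cv2.undistortPoints(p,s['K'],np.array(s['D'],float)).reshape(480,640,2)
    z=s['z_map'].astype(float); c=np.stack([n[...,0]*z,-n[...,1]*z,-z,np.ones_like(z)],-1)
    w=c@np.linalg.inv(np.array(s['camera_from_world'])).T
    w=w[...,:3]; w[z==0]=np.nan; return w
E
python3 - <<'E'
from h import *
import pickle
for n in ['scene','top']:
    s=snap(n); cv2.imwrite(f'pics/{n}0.png',s['frame']); np.savez(f'{n}0.npz',f=s['frame'],w=cloud(s))
    print(n,np.linalg.inv(s['camera_from_world'])[:3].round(3).tolist(),s['K'][0,0])
print(sense())
E
```

```text
scene [[-0.516, -0.543, 0.662, 1.491], [0.856, -0.307, 0.415, 0.615], [-0.022, 0.782, 0.623, 1.046]] 513.9364823680958
top [[0.006, 0.981, -0.193, 0.263], [-1.0, 0.004, -0.012, 0.002], [-0.011, 0.193, 0.981, 1.3]] 479.6084250505595
{'time_s': 0.1, 'joints': array([ 1.14013481,  0.38416577,  0.01638822,  1.37107545, -0.00630221,
        1.38822952, -0.04649583]), 'joint_vel': array([ 0.00088463, -0.00158917, -0.00094352, -0.00272597,  0.00177617,
       -0.00024307, -0.0014391 ]), 'joint_torque': array([ 4.32479224e-03, -6.29123425e+01,  8.48147292e-01, -3.72758460e+01,
        1.67421269e-02,  1.03187008e-02, -4.09266511e-05]), 'eef_pos': array([ 0.22456107, -0.58275369,  0.23035975]), 'eef_rot': array([[ 3.59578017e-01, -9.33114772e-01, -6.86842505e-04],
       [-9.33113234e-01, -3.59578671e-01,  1.69480434e-03],
       [-1.82842088e-03,  3.14874484e-05, -9.99998328e-01]]), 'ft_force': array([ 0.00864803, -0.50184777, -0.7125684 ]), 'torque': array([-0.00086247,  0.0797794 ,  0.00897214]), 'grip_width': 0.08531762031454254}
```

View pics/scene0.png

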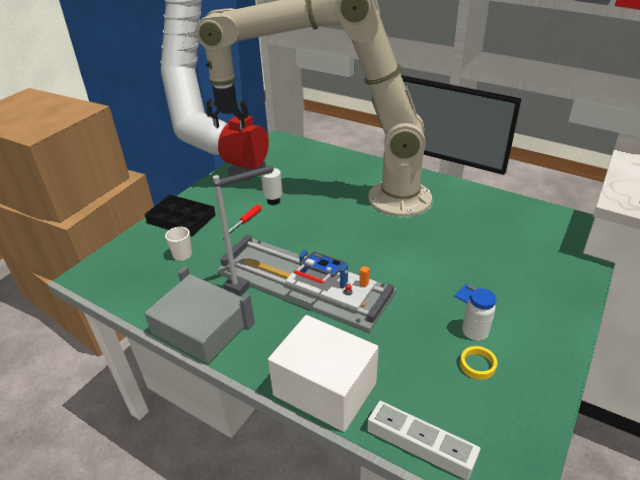

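View pics/top0.png

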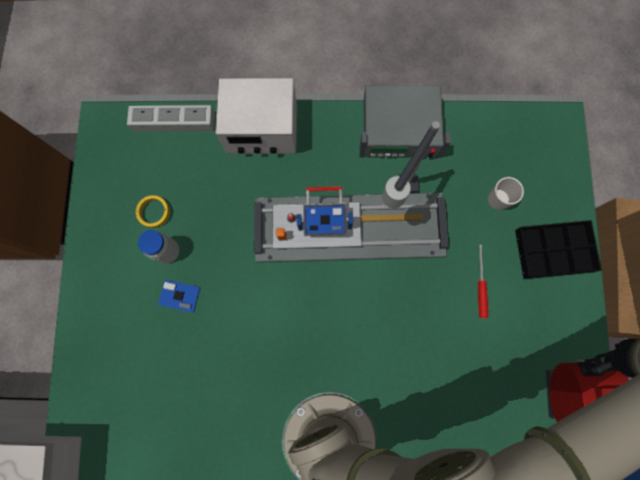

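The top view shows the frame centre at about (325,220), the red bar at (324,189), the handle at (281,234), the pin cap at (291,217) and the inspection camera at (397,190). The rods run nearly along world y.

```bash
python3 - <<'E'
from h import *
for n in ['top','scene']:
    d=np.load(n+'0.npz'); w=d['w']; hsv=cv2.cvtColor(d['f'],cv2.COLOR_BGR2HSV)
    H,S,V=[hsv[...,i].astype(int) for i in range(3)]
    reg=(w[...,0]>.4)&(w[...,0]<.75)&(w[...,1]>-.3)&(w[...,1]<.25)
    for nm,m in dict(bar=((H<5)|(H>175))&(S>150)&(w[...,2]>.085)&(w[...,2]<.14),
      cap=((H<8)|(H>172))&(S>130)&(w[...,2]>.05)&(w[...,2]<.085),
      handle=(H>5)&(H<18)&(S>180)&(w[...,2]>.1)&(w[...,2]<.115),
      board=(H>100)&(H<125)&(S>150)&(w[...,2]>.095)&(w[...,2]<.112),
      posts=(H>100)&(H<125)&(S>120)&(w[...,2]>.112)&(w[...,2]<.125),
      camst=(w[...,2]>.2)&(w[...,2]<.345)).items():
        p=w[m&reg]
        if len(p): print(n,nm,len(p),np.median(p,0).round(4),p.min(0).round(3),p.max(0).round(3))
    m=reg&(w[...,2]>.095)&(w[...,2]<.11)&((H<5)|(H>175))&(S>150)
    p=w[m]; 
    if len(p)>5: print('bar dir',cv2.fitLine(p[:,:2].astype(np.float32),cv2.DIST_HUBER,0,.01,.01).ravel())
    # deck
    p=w[reg&(w[...,2]>.044)&(w[...,2]<.052)&(S<40)]; print('deck',cv2.minAreaRect(p[:,:2].astype(np.float32)),len(p))
s=cv2.imread('pics/top0.png')[150:280,230:460]; a=cv2.resize(s,None,fx=3.4,fy=3.4,interpolation=2); cv2.imwrite('pics/c1.png',a)
E
```

```text
top bar 105 [0.6386 0.0134 0.1193] [ 0.633 -0.03   0.113] [0.644 0.057 0.129]
top cap 21 [0.5728 0.1004 0.0723] [0.568 0.094 0.052] [0.58  0.108 0.079]
top handle 54 [0.5241 0.125  0.1059] [0.516 0.115 0.1  ] [0.535 0.133 0.112]
top board 712 [0.5587 0.0158 0.1028] [ 0.527 -0.056  0.095] [0.595 0.077 0.112]
top posts 96 [ 0.5607 -0.0137  0.1162] [ 0.542 -0.058  0.112] [0.594 0.082 0.123]
top camst 206 [ 0.5449 -0.1327  0.3167] [ 0.538 -0.223  0.201] [ 0.686 -0.113  0.345]
deck ((0.5849254727363586, -0.048756957054138184), (0.18531647324562073, 0.5032519698143005), 1.876094937324524) 1878
scene bar 84 [0.6408 0.0169 0.1189] [ 0.63  -0.029  0.112] [0.648 0.061 0.125]
scene cap 30 [0.5798 0.1053 0.0718] [ 0.57  -0.056  0.05 ] [0.588 0.112 0.083]
scene handle 51 [0.5304 0.1295 0.1062] [0.514 0.118 0.101] [0.541 0.14  0.11 ]
scene board 263 [0.557  0.0214 0.1036] [ 0.524 -0.055  0.095] [0.588 0.086 0.112]
scene posts 71 [0.5615 0.0741 0.1162] [ 0.542 -0.058  0.112] [0.58  0.087 0.122]
scene camst 680 [ 0.5896 -0.14    0.3028] [ 0.548 -0.221  0.2  ] [ 0.701 -0.111  0.345]
deck ((0.5953041911125183, -0.046762704849243164), (0.19280537962913513, 0.5083034634590149), 2.077838182449341) 1588
```

View pics/c1.png

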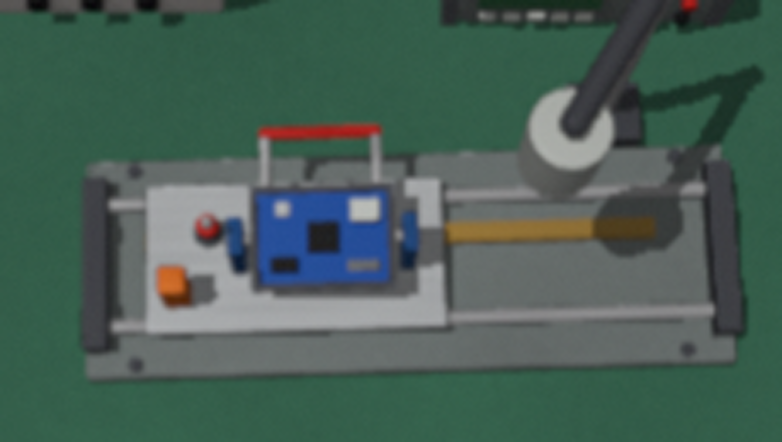

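```bash
python3 - <<'E'
import numpy as np
N=16
t=np.linspace(0,1,N+1); a=np.radians(-68.9+70.9*t); r=.625+(.46-.625)*np.minimum(1,t*1.4)
p=np.c_[r*np.cos(a),r*np.sin(a)]; q=np.round(p,3); d=np.diff(q,axis=0)
print(",".join('{"delta_pos":[%.3f,%.3f,0.001],"angular":[0,0,4.43]}'%tuple(x) for x in d)); print(q[-1])
E
```

```text
{"delta_pos":[0.038,0.032,0.001],"angular":[0,0,4.43]},{"delta_pos":[0.035,0.035,0.001],"angular":[0,0,4.43]},{"delta_pos":[0.031,0.036,0.001],"angular":[0,0,4.43]},{"delta_pos":[0.027,0.038,0.001],"angular":[0,0,4.43]},{"delta_pos":[0.023,0.039,0.001],"angular":[0,0,4.43]},{"delta_pos":[0.019,0.041,0.001],"angular":[0,0,4.43]},{"delta_pos":[0.016,0.040,0.001],"angular":[0,0,4.43]},{"delta_pos":[0.011,0.041,0.001],"angular":[0,0,4.43]},{"delta_pos":[0.008,0.041,0.001],"angular":[0,0,4.43]},{"delta_pos":[0.004,0.040,0.001],"angular":[0,0,4.43]},{"delta_pos":[0.001,0.039,0.001],"angular":[0,0,4.43]},{"delta_pos":[0.005,0.036,0.001],"angular":[0,0,4.43]},{"delta_pos":[0.008,0.035,0.001],"angular":[0,0,4.43]},{"delta_pos":[0.006,0.035,0.001],"angular":[0,0,4.43]},{"delta_pos":[0.003,0.035,0.001],"angular":[0,0,4.43]},{"delta_pos":[0.000,0.036,0.001],"angular":[0,0,4.43]}
[0.46  0.016]
```

Request:
{"method": "apply_moves", "body": {
  "motion": [
    {"delta_pos": [0.038, 0.032, 0.001], "angular": [0, 0, 4.43]},
    {"delta_pos": [0.035, 0.035, 0.001], "angular": [0, 0, 4.43]},
    {"delta_pos": [0.031, 0.036, 0.001], "angular": [0, 0, 4.43]},
    {"delta_pos": [0.027, 0.038, 0.001], "angular": [0, 0, 4.43]},
    {"delta_pos": [0.023, 0.039, 0.001], "angular": [0, 0, 4.43]},
    {"delta_pos": [0.019, 0.041, 0.001], "angular": [0, 0, 4.43]},
    {"delta_pos": [0.016, 0.04, 0.001], "angular": [0, 0, 4.43]},
    {"delta_pos": [0.011, 0.041, 0.001], "angular": [0, 0, 4.43]},
    {"delta_pos": [0.008, 0.041, 0.001], "angular": [0, 0, 4.43]},
    {"delta_pos": [0.004, 0.04, 0.001], "angular": [0, 0, 4.43]},
    {"delta_pos": [0.001, 0.039, 0.001], "angular": [0, 0, 4.43]},
    {"delta_pos": [0.005, 0.036, 0.001], "angular": [0, 0, 4.43]},
    {"delta_pos": [0.008, 0.035, 0.001], "angular": [0, 0, 4.43]},
    {"delta_pos": [0.006, 0.035, 0.001], "angular": [0, 0, 4.43]},
    {"delta_pos": [0.003, 0.035, 0.001], "angular": [0, 0, 4.43]},
    {"delta_pos": [0.0, 0.036, 0.001], "angular": [0, 0, 4.43]},
    {"delta_pos": [0, 0, 0], "angular": [0, 0, 0]}
  ],
  "claw": 0.36,
  "force": 20
}}

```text
time_s: 1.8
eef_pos: [0.4593, 0.0215, 0.2475]
eef_rot: [[0.999, 0.045, 0.0], [0.045, -0.999, 0.002], [0.0, -0.002, -1.0]]
ft_force: [0.1, 0.4, 0.3]
grip_width: 0.0303
```

Request:
{"method": "apply_moves", "body": {
  "motion": [
    {"delta_pos": [0.036, 0, -0.01], "angular": [0, 0, 0]},
    {"delta_pos": [0.037, 0, -0.01], "angular": [0, 0, 0]},
    {"delta_pos": [0.037, 0, -0.01], "angular": [0, 0, 0]},
    {"delta_pos": [0.037, 0, -0.01], "angular": [0, 0, 0]},
    {"delta_pos": [0.037, -0.003, -0.01], "angular": [0, 0, -0.5]},
    {"delta_pos": [0, 0, -0.02], "angular": [0, 0, 0]},
    {"delta_pos": [0, 0, -0.02], "angular": [0, 0, 0]},
    {"delta_pos": [0, 0, 0], "angular": [0, 0, 0]}
  ]
}}

```text
time_s: 2.6
eef_pos: [0.6418, 0.0118, 0.1531]
eef_rot: [[1.0, 0.025, -0.007], [0.025, -1.0, -0.0], [-0.007, 0.0, -1.0]]
ft_force: [0.0, 0.3, -1.0]
grip_width: 0.031
```

```bash
python3 - <<'E'
from h import *
s=snap('scene'); w=cloud(s); np.savez('s1.npz',f=s['frame'],w=w)
f=s['frame'][200:340,200:410]; cv2.imwrite('pics/s1.png',cv2.resize(f,None,fx=3.7,fy=3.7,interpolation=2))
print(sense()['eef_pos'])
hsv=cv2.cvtColor(s['frame'],cv2.COLOR_BGR2HSV);H,S=hsv[...,0].astype(int),hsv[...,1]
m=((H<5)|(H>175))&(S>150)&(w[...,2]>.085)&(w[...,2]<.14)&(w[...,0]>.6)&(w[...,0]<.7)&(abs(w[...,1])<.1)
print(np.median(w[m],0),w[m].min(0),w[m].max(0))
E
```

```text
[0.64261197 0.01199394 0.1553997 ]
[0.64159083 0.01874508 0.11965324] [ 0.63293373 -0.02666932  0.11361622] [0.64836906 0.06260402 0.12404776]
```

View pics/s1.png

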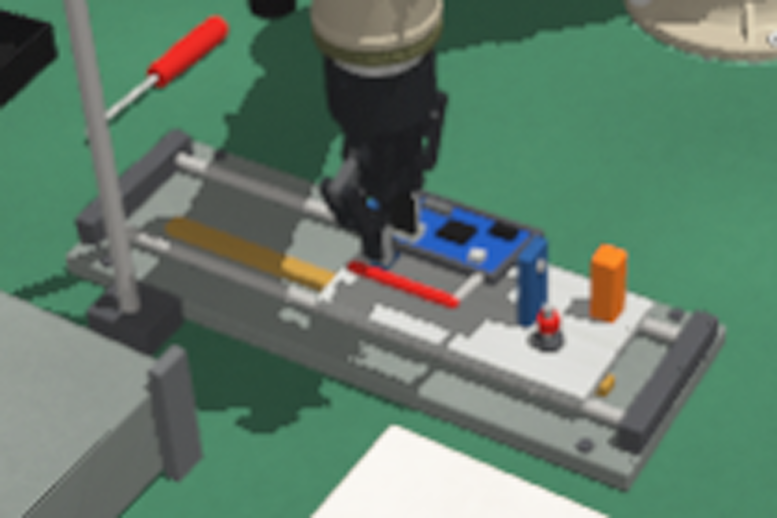

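The hand stands over the red bar (bar at about (405,285) in the crop), between its side arms. I'll lower it and grip the bar.

Request:
{"method": "apply_moves", "body": {
  "motion": [
    {"delta_pos": [0, 0.005, -0.015], "angular": [0, 0, 0]},
    {"delta_pos": [0, 0, -0.015], "angular": [0, 0, 0]},
    {"delta_pos": [0, 0, -0.015], "angular": [0, 0, 0]},
    {"delta_pos": [0, 0, -0.013], "angular": [0, 0, 0]},
    {"delta_pos": [0, 0, 0], "angular": [0, 0, 0]},
    {"delta_pos": [0, 0, 0], "angular": [0, 0, 0]}
  ]
}}

```text
time_s: 3.25
eef_pos: [0.6436, 0.0177, 0.099]
eef_rot: [[1.0, 0.025, -0.001], [0.025, -1.0, 0.0], [-0.001, -0.0, -1.0]]
ft_force: [-0.7, -1.0, 0.4]
grip_width: 0.0308
```

Request:
{"method": "apply_moves", "body": {
  "motion": [
    {"delta_pos": [0, 0, 0], "angular": [0, 0, 0]},
    {"delta_pos": [0, 0, 0], "angular": [0, 0, 0]},
    {"delta_pos": [0, 0, 0], "angular": [0, 0, 0]},
    {"delta_pos": [0, 0, 0], "angular": [0, 0, 0]}
  ],
  "claw": 0,
  "force": 25
}}

```text
time_s: 3.65
eef_pos: [0.6398, 0.0177, 0.0978]
eef_rot: [[1.0, 0.026, -0.009], [0.026, -1.0, -0.001], [-0.009, 0.001, -1.0]]
ft_force: [-14.2, -0.5, -0.7]
grip_width: 0.0089
```

```bash
python3 - <<'E'
import numpy as np
th=np.linspace(.175,np.pi,31); p=np.c_[.5605+.08*np.cos(th),.0175-.035*.08*(1-np.cos(th)),.084+.08*np.sin(th)]
d=np.diff(np.round(p,4),axis=0)
for k in range(0,30,10): print(",".join('{"delta_pos":[%.4f,%.4f,%.4f],"angular":[0,0,0]}'%tuple(x) for x in d[k:k+10]),p[k+10])
E
```

```text
{"delta_pos":[-0.0018,-0.0001,0.0077],"angular":[0,0,0]},{"delta_pos":[-0.0025,-0.0001,0.0075],"angular":[0,0,0]},{"delta_pos":[-0.0032,-0.0001,0.0072],"angular":[0,0,0]},{"delta_pos":[-0.0040,-0.0001,0.0069],"angular":[0,0,0]},{"delta_pos":[-0.0046,-0.0002,0.0064],"angular":[0,0,0]},{"delta_pos":[-0.0052,-0.0002,0.0060],"angular":[0,0,0]},{"delta_pos":[-0.0057,-0.0002,0.0054],"angular":[0,0,0]},{"delta_pos":[-0.0063,-0.0002,0.0048],"angular":[0,0,0]},{"delta_pos":[-0.0067,-0.0002,0.0042],"angular":[0,0,0]},{"delta_pos":[-0.0071,-0.0003,0.0035],"angular":[0,0,0]} [0.59216351 0.01580822 0.15746715]
{"delta_pos":[-0.0074,-0.0003,0.0027],"angular":[0,0,0]},{"delta_pos":[-0.0077,-0.0002,0.0021],"angular":[0,0,0]},{"delta_pos":[-0.0078,-0.0003,0.0012],"angular":[0,0,0]},{"delta_pos":[-0.0079,-0.0003,0.0005],"angular":[0,0,0]},{"delta_pos":[-0.0079,-0.0002,-0.0003],"angular":[0,0,0]},{"delta_pos":[-0.0078,-0.0003,-0.0011],"angular":[0,0,0]},{"delta_pos":[-0.0077,-0.0003,-0.0018],"angular":[0,0,0]},{"delta_pos":[-0.0075,-0.0002,-0.0026],"angular":[0,0,0]},{"delta_pos":[-0.0072,-0.0003,-0.0034],"angular":[0,0,0]},{"delta_pos":[-0.0068,-0.0002,-0.0040],"angular":[0,0,0]} [0.51652888 0.01316101 0.15083218]
{"delta_pos":[-0.0064,-0.0003,-0.0046],"angular":[0,0,0]},{"delta_pos":[-0.0058,-0.0002,-0.0053],"angular":[0,0,0]},{"delta_pos":[-0.0054,-0.0002,-0.0058],"angular":[0,0,0]},{"delta_pos":[-0.0047,-0.0001,-0.0064],"angular":[0,0,0]},{"delta_pos":[-0.0041,-0.0002,-0.0067],"angular":[0,0,0]},{"delta_pos":[-0.0034,-0.0001,-0.0072],"angular":[0,0,0]},{"delta_pos":[-0.0027,-0.0001,-0.0074],"angular":[0,0,0]},{"delta_pos":[-0.0019,0.0000,-0.0077],"angular":[0,0,0]},{"delta_pos":[-0.0012,-0.0001,-0.0078],"angular":[0,0,0]},{"delta_pos":[-0.0004,0.0000,-0.0079],"angular":[0,0,0]} [0.4805 0.0119 0.084 ]
```

Request:
{"method": "apply_moves", "body": {
  "motion": [
    {"delta_pos": [-0.004, 0, 0], "angular": [0, 0, 0]},
    {"delta_pos": [-0.0018, -0.0001, 0.0077], "angular": [0, 0, 0]},
    {"delta_pos": [-0.0025, -0.0001, 0.0075], "angular": [0, 0, 0]},
    {"delta_pos": [-0.0032, -0.0001, 0.0072], "angular": [0, 0, 0]},
    {"delta_pos": [-0.004, -0.0001, 0.0069], "angular": [0, 0, 0]},
    {"delta_pos": [-0.0046, -0.0002, 0.0064], "angular": [0, 0, 0]},
    {"delta_pos": [-0.0052, -0.0002, 0.006], "angular": [0, 0, 0]},
    {"delta_pos": [-0.0057, -0.0002, 0.0054], "angular": [0, 0, 0]},
    {"delta_pos": [-0.0063, -0.0002, 0.0048], "angular": [0, 0, 0]},
    {"delta_pos": [-0.0067, -0.0002, 0.0042], "angular": [0, 0, 0]},
    {"delta_pos": [-0.0071, -0.0003, 0.0035], "angular": [0, 0, 0]}
  ]
}}

```text
time_s: 4.75
eef_pos: [0.5961, 0.0164, 0.163]
eef_rot: [[1.0, 0.025, 0.01], [0.025, -1.0, 0.0], [0.01, -0.0, -1.0]]
ft_force: [10.0, -0.1, 8.1]
grip_width: 0.0089
```

Request:
{"method": "apply_moves", "body": {
  "motion": [
    {"delta_pos": [-0.0074, -0.0003, 0.0], "angular": [0, 0, 0]},
    {"delta_pos": [-0.0077, -0.0002, 0.001], "angular": [0, 0, 0]},
    {"delta_pos": [-0.0078, -0.0003, 0.001], "angular": [0, 0, 0]},
    {"delta_pos": [-0.0079, -0.0003, 0.0005], "angular": [0, 0, 0]},
    {"delta_pos": [-0.0079, -0.0002, -0.0003], "angular": [0, 0, 0]},
    {"delta_pos": [-0.0078, -0.0003, -0.0011], "angular": [0, 0, 0]},
    {"delta_pos": [-0.0077, -0.0003, -0.0018], "angular": [0, 0, 0]},
    {"delta_pos": [-0.0075, -0.0002, -0.0026], "angular": [0, 0, 0]},
    {"delta_pos": [-0.0072, -0.0003, -0.0034], "angular": [0, 0, 0]},
    {"delta_pos": [-0.0068, -0.0002, -0.004], "angular": [0, 0, 0]}
  ]
}}

```text
time_s: 5.75
eef_pos: [0.5173, 0.0138, 0.1534]
eef_rot: [[1.0, 0.026, 0.004], [0.026, -1.0, -0.002], [0.004, 0.002, -1.0]]
ft_force: [-15.7, -1.4, 29.0]
grip_width: 0.0089
```

```bash
python3 - <<'E'
from h import *
s=snap('scene'); w=cloud(s)
f=s['frame'][190:330,220:400]; cv2.imwrite('pics/s2.png',cv2.resize(f,None,fx=4,fy=4,interpolation=2))
q=sense();print(q['eef_pos'],q['ft_force'],q['torque'])
hsv=cv2.cvtColor(s['frame'],cv2.COLOR_BGR2HSV);H,S=hsv[...,0].astype(int),hsv[...,1]
m=((H<5)|(H>175))&(S>150)&(w[...,2]>.1)&(w[...,2]<.24)&(w[...,0]>.4)&(w[...,0]<.7)&(abs(w[...,1])<.09)
print(m.sum(),np.median(w[m],0),w[m].min(0),w[m].max(0))
E
```

```text
[0.51539019 0.01375426 0.15193079] [-18.23578689  -0.49701528  28.49576382] [-0.15659245  3.71566468  0.02852938]
50 [0.5191084  0.03140263 0.1735649 ] [ 0.50741261 -0.03046752  0.16780883] [0.56698592 0.05825014 0.22038587]
```

View pics/s2.png

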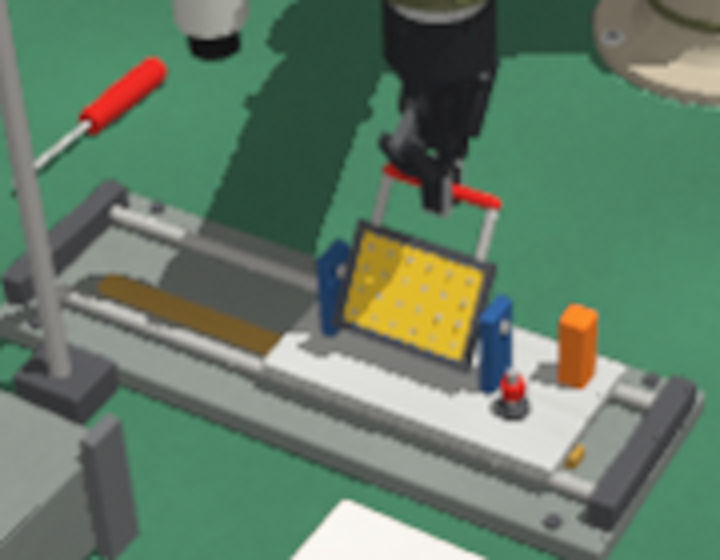

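The frame is past vertical, with the yellow side showing at (415,290) and the bar held at (440,190). The 33 N is a radial mismatch in the grip, so I'll ease outward while going on.

Request:
{"method": "apply_moves", "body": {
  "motion": [
    {"delta_pos": [-0.003, 0, 0.005], "angular": [0, 0, 0]},
    {"delta_pos": [-0.0064, -0.0003, -0.0046], "angular": [0, 0, 0]},
    {"delta_pos": [-0.0058, -0.0002, -0.0053], "angular": [0, 0, 0]},
    {"delta_pos": [-0.0054, -0.0002, -0.0058], "angular": [0, 0, 0]},
    {"delta_pos": [-0.0047, -0.0001, -0.0064], "angular": [0, 0, 0]},
    {"delta_pos": [-0.0041, -0.0002, -0.0067], "angular": [0, 0, 0]}
  ]
}}

```text
time_s: 6.4
eef_pos: [0.4886, 0.0128, 0.1256]
eef_rot: [[1.0, 0.026, 0.004], [0.026, -1.0, -0.0], [0.004, 0.0, -1.0]]
ft_force: [7.6, 0.7, 0.3]
grip_width: 0.0085
```

Request:
{"method": "apply_moves", "body": {
  "motion": [
    {"delta_pos": [-0.003, -0.0001, -0.0072], "angular": [0, 0, 0]},
    {"delta_pos": [-0.0025, -0.0001, -0.0074], "angular": [0, 0, 0]},
    {"delta_pos": [-0.0019, 0, -0.0077], "angular": [0, 0, 0]},
    {"delta_pos": [-0.0012, 0, -0.0078], "angular": [0, 0, 0]},
    {"delta_pos": [-0.0004, 0, -0.0079], "angular": [0, 0, 0]},
    {"delta_pos": [0, 0, -0.002], "angular": [0, 0, 0]},
    {"delta_pos": [0, 0, 0], "angular": [0, 0, 0]}
  ]
}}

```text
time_s: 7.1
eef_pos: [0.4805, 0.0126, 0.0871]
eef_rot: [[1.0, 0.026, 0.004], [0.026, -1.0, -0.001], [0.004, 0.001, -1.0]]
ft_force: [-1.9, 0.0, 27.2]
grip_width: 0.0088
```

Request:
{"method": "apply_moves", "body": {
  "motion": [
    {"delta_pos": [0, 0, -0.002], "angular": [0, 0, 0]},
    {"delta_pos": [0, 0, 0], "angular": [0, 0, 0]},
    {"delta_pos": [0, 0, 0], "angular": [0, 0, 0]}
  ]
}}

```text
time_s: 7.4
eef_pos: [0.4806, 0.0126, 0.0857]
eef_rot: [[1.0, 0.026, 0.005], [0.026, -1.0, -0.001], [0.005, 0.001, -1.0]]
ft_force: [-6.5, 0.2, 34.1]
grip_width: 0.0088
```

Request:
{"method": "apply_moves", "body": {
  "motion": [
    {"delta_pos": [0, 0, 0.004], "angular": [0, 0, 0]},
    {"delta_pos": [0, 0, 0], "angular": [0, 0, 0]},
    {"delta_pos": [0, 0, 0], "angular": [0, 0, 0]}
  ],
  "claw": 0.36
}}

```text
time_s: 7.7
eef_pos: [0.4773, 0.0121, 0.0854]
eef_rot: [[1.0, 0.025, -0.003], [0.025, -1.0, -0.0], [-0.003, 0.0, -1.0]]
ft_force: [-0.1, 1.2, 0.0]
grip_width: 0.0308
```

Request:
{"method": "apply_moves", "body": {
  "motion": [
    {"delta_pos": [0, 0, 0.03], "angular": [0, 0, 0]},
    {"delta_pos": [0, 0, 0.04], "angular": [0, 0, 0]},
    {"delta_pos": [0, 0.02, 0.02], "angular": [0, 0, 0]},
    {"delta_pos": [0.01, 0.045, 0.0], "angular": [0, 0, 0]},
    {"delta_pos": [0.015, 0.045, 0], "angular": [0, 0, 0]},
    {"delta_pos": [0, 0, 0], "angular": [0, 0, 0]}
  ]
}}

```text
time_s: 8.3
eef_pos: [0.5029, 0.1295, 0.1759]
eef_rot: [[0.999, 0.034, -0.001], [0.034, -0.999, 0.004], [-0.001, -0.004, -1.0]]
ft_force: [0.4, 0.7, 0.2]
grip_width: 0.0305
```

```bash
python3 - <<'E'
from h import *
for n in ['scene','top']:
    s=snap(n); w=cloud(s)
    if n=='scene':
        f=s['frame'][190:330,220:400]; cv2.imwrite('pics/s3.png',cv2.resize(f,None,fx=4,fy=4,interpolation=2))
    hsv=cv2.cvtColor(s['frame'],cv2.COLOR_BGR2HSV);H,S=hsv[...,0].astype(int),hsv[...,1]
    R=((H<5)|(H>175))&(S>150)
    Z=w[...,2]
    for nm,m in dict(bar=R&(Z>.09)&(Z<.13)&(w[...,0]<.52)&(w[...,0]>.4)&(abs(w[...,1])<.09),
       board=(H>20)&(H<32)&(S>150)&(Z>.09)&(Z<.13)&(w[...,0]<.65)&(w[...,0]>.4)&(abs(w[...,1])<.09),
       cap=R&(Z>.055)&(Z<.085)&(abs(w[...,0]-.576)<.03)&(abs(w[...,1]-.1)<.05),
       handle=(H>5)&(H<18)&(S>180)&(Z>.1)&(Z<.115)&(abs(w[...,0]-.53)<.03)&(abs(w[...,1]-.12)<.05)).items():
        p=w[m]
        if len(p):print(n,nm,len(p),np.median(p,0).round(4),p.min(0).round(3),p.max(0).round(3))
q=sense();print(q['eef_pos'],q['ft_force'])
E
```

```text
scene bar 60 [0.4817 0.012  0.1056] [ 0.476 -0.03   0.099] [0.488 0.053 0.109]
scene board 465 [0.5585 0.0131 0.1046] [ 0.522 -0.039  0.099] [0.594 0.062 0.111]
scene cap 23 [0.5823 0.1073 0.0734] [0.572 0.094 0.066] [0.588 0.111 0.08 ]
scene handle 52 [0.5298 0.1298 0.1048] [0.516 0.117 0.1  ] [0.54  0.139 0.111]
top bar 84 [0.48   0.0013 0.1056] [ 0.475 -0.035  0.101] [0.483 0.031 0.11 ]
top board 842 [0.5607 0.013  0.1037] [ 0.526 -0.036  0.096] [0.594 0.06  0.111]
[0.50266576 0.12347288 0.17516701] [ 0.16084463 -0.82930456  0.04620839]
```

View pics/s3.png

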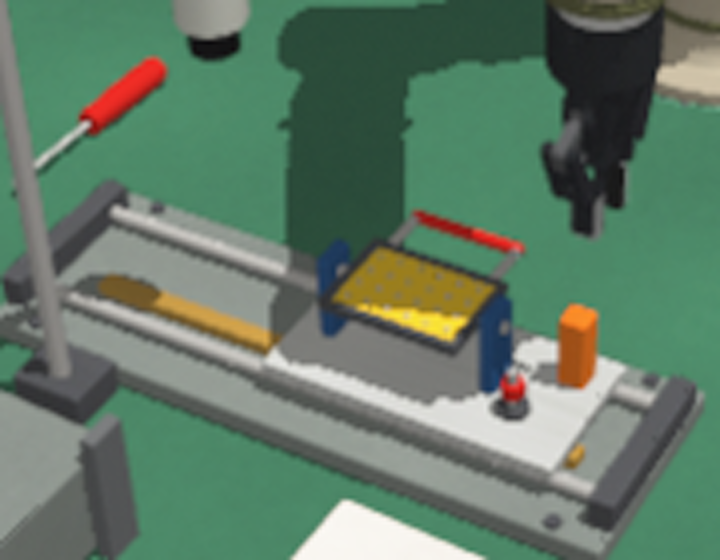

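The frame lies flat with the yellow side up: bar top about 0.106–0.108 m on the robot's side, at (470,230). The handle is at (578,345) in the crop, about (0.527, 0.128) in the world. Next I'll grip the handle.

Request:
{"method": "apply_moves", "body": {
  "motion": [
    {"delta_pos": [0.024, 0.004, 0], "angular": [0, 0, 0]},
    {"delta_pos": [0, 0, -0.025], "angular": [0, 0, 0]},
    {"delta_pos": [0, 0, -0.025], "angular": [0, 0, 0]},
    {"delta_pos": [0, 0, -0.025], "angular": [0, 0, 0]},
    {"delta_pos": [0, 0, -0.017], "angular": [0, 0, 0]},
    {"delta_pos": [0, 0, 0], "angular": [0, 0, 0]},
    {"delta_pos": [0, 0, 0], "angular": [0, 0, 0]}
  ],
  "claw": 0.5
}}

```text
time_s: 9.1
eef_pos: [0.5273, 0.125, 0.0843]
eef_rot: [[1.0, 0.024, -0.001], [0.024, -1.0, -0.001], [-0.001, 0.001, -1.0]]
ft_force: [0.5, -0.1, 0.5]
grip_width: 0.043
```

Request:
{"method": "apply_moves", "body": {
  "motion": [
    {"delta_pos": [0, 0, 0], "angular": [0, 0, 0]},
    {"delta_pos": [0, 0, 0], "angular": [0, 0, 0]},
    {"delta_pos": [0, 0, 0], "angular": [0, 0, 0]},
    {"delta_pos": [0, 0, 0], "angular": [0, 0, 0]}
  ],
  "claw": 0,
  "force": 20
}}

```text
time_s: 9.5
eef_pos: [0.5269, 0.1262, 0.0855]
eef_rot: [[1.0, 0.026, -0.001], [0.026, -1.0, -0.001], [-0.001, 0.001, -1.0]]
ft_force: [-6.1, -1.7, 6.0]
grip_width: 0.0215
```

Request:
{"method": "apply_moves", "body": {
  "motion": [
    {"delta_pos": [0.0001, -0.002, 0], "angular": [0, 0, 0]},
    {"delta_pos": [0.0001, -0.003, 0], "angular": [0, 0, 0]},
    {"delta_pos": [0.0001, -0.004, 0], "angular": [0, 0, 0]},
    {"delta_pos": [0.0001, -0.004, 0], "angular": [0, 0, 0]},
    {"delta_pos": [0.0001, -0.004, 0], "angular": [0, 0, 0]},
    {"delta_pos": [0.0001, -0.004, 0], "angular": [0, 0, 0]},
    {"delta_pos": [0.0001, -0.004, 0], "angular": [0, 0, 0]},
    {"delta_pos": [0.0001, -0.004, 0], "angular": [0, 0, 0]},
    {"delta_pos": [0.0001, -0.004, 0], "angular": [0, 0, 0]},
    {"delta_pos": [0.0001, -0.004, 0], "angular": [0, 0, 0]},
    {"delta_pos": [0.0001, -0.004, 0], "angular": [0, 0, 0]},
    {"delta_pos": [0.0001, -0.004, 0], "angular": [0, 0, 0]},
    {"delta_pos": [0.0001, -0.004, 0], "angular": [0, 0, 0]},
    {"delta_pos": [0.0001, -0.004, 0], "angular": [0, 0, 0]},
    {"delta_pos": [0.0001, -0.003, 0], "angular": [0, 0, 0]}
  ]
}}

```text
time_s: 11.0
eef_pos: [0.5286, 0.0726, 0.0856]
eef_rot: [[1.0, 0.028, 0.0], [0.028, -1.0, 0.002], [0.0, -0.002, -1.0]]
ft_force: [-4.2, 6.1, 3.2]
grip_width: 0.0218
```

Request:
{"method": "apply_moves", "body": {
  "motion": [
    {"delta_pos": [0.0001, -0.004, 0], "angular": [0, 0, 0]},
    {"delta_pos": [0.0001, -0.004, 0], "angular": [0, 0, 0]},
    {"delta_pos": [0.0001, -0.004, 0], "angular": [0, 0, 0]},
    {"delta_pos": [0.0001, -0.004, 0], "angular": [0, 0, 0]},
    {"delta_pos": [0.0001, -0.004, 0], "angular": [0, 0, 0]},
    {"delta_pos": [0.0001, -0.004, 0], "angular": [0, 0, 0]},
    {"delta_pos": [0.0001, -0.004, 0], "angular": [0, 0, 0]},
    {"delta_pos": [0.0001, -0.004, 0], "angular": [0, 0, 0]},
    {"delta_pos": [0.0001, -0.004, 0], "angular": [0, 0, 0]},
    {"delta_pos": [0.0001, -0.004, 0], "angular": [0, 0, 0]},
    {"delta_pos": [0.0001, -0.004, 0], "angular": [0, 0, 0]},
    {"delta_pos": [0.0001, -0.004, 0], "angular": [0, 0, 0]},
    {"delta_pos": [0.0001, -0.004, 0], "angular": [0, 0, 0]},
    {"delta_pos": [0.0001, -0.003, 0], "angular": [0, 0, 0]}
  ]
}}

```text
time_s: 12.4
eef_pos: [0.5304, 0.0175, 0.0856]
eef_rot: [[1.0, 0.028, 0.001], [0.028, -1.0, 0.002], [0.001, -0.002, -1.0]]
ft_force: [-2.7, 5.6, 1.8]
grip_width: 0.0216
```

Request:
{"method": "apply_moves", "body": {
  "motion": [
    {"delta_pos": [0.0001, -0.002, 0], "angular": [0, 0, 0]},
    {"delta_pos": [0, -0.002, 0], "angular": [0, 0, 0]},
    {"delta_pos": [0.0001, -0.002, 0], "angular": [0, 0, 0]},
    {"delta_pos": [0, -0.002, 0], "angular": [0, 0, 0]},
    {"delta_pos": [0.0001, -0.002, 0], "angular": [0, 0, 0]}
  ]
}}

```text
time_s: 12.9
eef_pos: [0.5307, 0.0076, 0.0856]
eef_rot: [[1.0, 0.028, 0.001], [0.028, -1.0, 0.002], [0.001, -0.002, -1.0]]
ft_force: [-4.0, 5.7, 2.9]
grip_width: 0.0213
```

Travel is about 0.119 m, with a steady 5–6 N of friction. From here I'll use slow, short calls and check the force after each.

Request:
{"method": "apply_moves", "body": {
  "motion": [
    {"delta_pos": [0.0001, -0.0015, 0], "angular": [0, 0, 0]},
    {"delta_pos": [0, -0.0015, 0], "angular": [0, 0, 0]},
    {"delta_pos": [0.0001, -0.0015, 0], "angular": [0, 0, 0]},
    {"delta_pos": [0, -0.0015, 0], "angular": [0, 0, 0]},
    {"delta_pos": [0.0001, -0.0015, 0], "angular": [0, 0, 0]}
  ]
}}

```text
time_s: 13.4
eef_pos: [0.5309, 0.0, 0.0855]
eef_rot: [[1.0, 0.028, 0.0], [0.028, -1.0, 0.002], [0.0, -0.002, -1.0]]
ft_force: [-4.4, 5.9, 3.4]
grip_width: 0.0215
```

Request:
{"method": "apply_moves", "body": {
  "motion": [
    {"delta_pos": [0.0001, -0.0015, 0], "angular": [0, 0, 0]},
    {"delta_pos": [0, -0.0015, 0], "angular": [0, 0, 0]},
    {"delta_pos": [0.0001, -0.0015, 0], "angular": [0, 0, 0]},
    {"delta_pos": [0, -0.0015, 0], "angular": [0, 0, 0]},
    {"delta_pos": [0.0001, -0.0015, 0], "angular": [0, 0, 0]}
  ]
}}

```text
time_s: 13.9
eef_pos: [0.5312, -0.0075, 0.0856]
eef_rot: [[1.0, 0.028, 0.0], [0.028, -1.0, 0.002], [0.0, -0.002, -1.0]]
ft_force: [-4.1, 6.0, 4.5]
grip_width: 0.0215
```

Request:
{"method": "apply_moves", "body": {
  "motion": [
    {"delta_pos": [0.0001, -0.0015, 0], "angular": [0, 0, 0]},
    {"delta_pos": [0, -0.0015, 0], "angular": [0, 0, 0]},
    {"delta_pos": [0.0001, -0.0015, 0], "angular": [0, 0, 0]},
    {"delta_pos": [0, -0.0015, 0], "angular": [0, 0, 0]},
    {"delta_pos": [0.0001, -0.0015, 0], "angular": [0, 0, 0]}
  ]
}}

```text
time_s: 14.4
eef_pos: [0.5314, -0.015, 0.0856]
eef_rot: [[1.0, 0.028, 0.0], [0.028, -1.0, 0.002], [0.0, -0.002, -1.0]]
ft_force: [-4.6, 5.9, 3.7]
grip_width: 0.0218
```

Request:
{"method": "apply_moves", "body": {
  "motion": [
    {"delta_pos": [0.0001, -0.0015, 0], "angular": [0, 0, 0]},
    {"delta_pos": [0, -0.0015, 0], "angular": [0, 0, 0]},
    {"delta_pos": [0.0001, -0.0015, 0], "angular": [0, 0, 0]},
    {"delta_pos": [0, -0.0015, 0], "angular": [0, 0, 0]},
    {"delta_pos": [0.0001, -0.0015, 0], "angular": [0, 0, 0]}
  ]
}}

```text
time_s: 14.9
eef_pos: [0.5317, -0.0234, 0.0855]
eef_rot: [[1.0, 0.027, 0.0], [0.027, -1.0, 0.001], [0.0, -0.001, -1.0]]
ft_force: [-4.9, 1.2, 4.1]
grip_width: 0.0218
```

Request:
{"method": "apply_moves", "body": {
  "motion": [
    {"delta_pos": [0.0001, -0.0015, 0], "angular": [0, 0, 0]},
    {"delta_pos": [0, -0.001, 0], "angular": [0, 0, 0]}
  ]
}}

```text
time_s: 15.1
eef_pos: [0.5318, -0.0263, 0.0856]
eef_rot: [[1.0, 0.027, -0.0], [0.027, -1.0, 0.0], [-0.0, -0.0, -1.0]]
ft_force: [-5.7, 2.5, 5.2]
grip_width: 0.0217
```

The force fell while the tool moved on, so I'll check the pin cap.

```bash
cat > cap.py <<'E'
from h import *
import sys
s=snap('scene'); w=cloud(s)
f=s['frame'][190:330,200:380]; cv2.imwrite(f'pics/{sys.argv[1]}.png',cv2.resize(f,None,fx=4,fy=4,interpolation=2))
hsv=cv2.cvtColor(s['frame'],cv2.COLOR_BGR2HSV);H,S=hsv[...,0].astype(int),hsv[...,1]
Z=w[...,2]
for nm,m in dict(cap=((H<5)|(H>175))&(S>150)&(Z>.05)&(Z<.09)&(abs(w[...,0]-.58)<.03)&(abs(w[...,1]+.05)<.08),
  handle=(H>5)&(H<18)&(S>180)&(Z>.05)&(Z<.115)&(abs(w[...,0]-.53)<.03)&(abs(w[...,1])<.09),
  bar=((H<5)|(H>175))&(S>150)&(Z>.09)&(Z<.13)&(w[...,0]<.52)&(w[...,0]>.45)&(w[...,1]<.0)&(w[...,1]>-.25)).items():
    p=w[m]
    if len(p):print(nm,len(p),np.median(p,0).round(4),p.min(0).round(4),p.max(0).round(4))
q=sense();print(q['time_s'],q['eef_pos'],q['ft_force'],q['torque'])
E
python3 cap.py s4
```

```text
cap 21 [ 0.5865 -0.0444  0.0673] [ 0.5792 -0.0571  0.0583] [ 0.5933 -0.038   0.0732]
handle 95 [ 0.5365 -0.0159  0.078 ] [ 0.5183 -0.03    0.0523] [ 0.5461 -0.0108  0.1115]
bar 58 [ 0.4876 -0.1434  0.1056] [ 0.479  -0.1832  0.1014] [ 0.4934 -0.1019  0.1104]
15.15 [ 0.53180188 -0.02652187  0.08553142] [-4.50375228  2.83611957  5.70887314] [0.61676755 1.12437881 0.14523897]
```

View pics/s4.png

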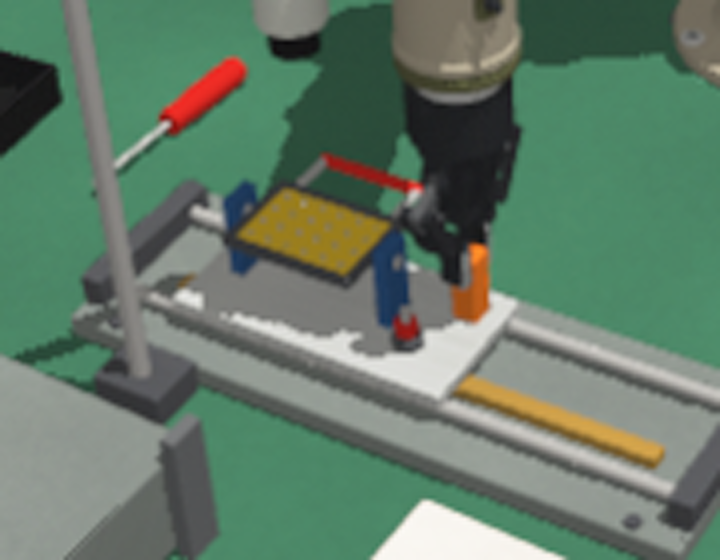

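The cap has dropped about 6 mm (0.0734 → 0.0673), seen at (405,330). A small nudge should show whether the carriage is locked.

Request:
{"method": "apply_moves", "body": {
  "motion": [
    {"delta_pos": [0, -0.001, 0], "angular": [0, 0, 0]},
    {"delta_pos": [0, -0.001, 0], "angular": [0, 0, 0]}
  ]
}}

```text
time_s: 15.35
eef_pos: [0.5318, -0.0274, 0.0856]
eef_rot: [[1.0, 0.027, 0.0], [0.027, -1.0, 0.001], [0.0, -0.001, -1.0]]
ft_force: [-4.9, 6.6, 5.1]
grip_width: 0.0214
```

Request:
{"method": "apply_moves", "body": {
  "motion": [
    {"delta_pos": [0, -0.001, 0], "angular": [0, 0, 0]},
    {"delta_pos": [0, -0.001, 0], "angular": [0, 0, 0]},
    {"delta_pos": [0, 0, 0], "angular": [0, 0, 0]}
  ]
}}

```text
time_s: 15.65
eef_pos: [0.5318, -0.0275, 0.0856]
eef_rot: [[1.0, 0.029, 0.0], [0.029, -1.0, 0.003], [0.0, -0.003, -1.0]]
ft_force: [-4.5, 10.0, 5.0]
grip_width: 0.0215
```

The carriage is locked: a 2 mm command moved the tool 0.1 mm and the force rose to 10 N. Now I'll relax, release and lift away.

Request:
{"method": "apply_moves", "body": {
  "motion": [
    {"delta_pos": [0, 0.002, 0], "angular": [0, 0, 0]},
    {"delta_pos": [0, 0.001, 0], "angular": [0, 0, 0]}
  ]
}}

```text
time_s: 15.85
eef_pos: [0.5318, -0.0273, 0.0855]
eef_rot: [[1.0, 0.027, -0.0], [0.027, -1.0, -0.0], [-0.0, 0.0, -1.0]]
ft_force: [-5.8, 0.8, 5.6]
grip_width: 0.0212
```

Request:
{"method": "apply_moves", "body": {
  "motion": [
    {"delta_pos": [0, 0, 0], "angular": [0, 0, 0]},
    {"delta_pos": [0, 0, 0], "angular": [0, 0, 0]},
    {"delta_pos": [0, 0, 0], "angular": [0, 0, 0]}
  ],
  "claw": 0.45
}}

```text
time_s: 16.15
eef_pos: [0.5325, -0.0285, 0.0848]
eef_rot: [[1.0, 0.025, 0.001], [0.025, -1.0, -0.0], [0.001, 0.0, -1.0]]
ft_force: [-0.4, 0.1, -0.3]
grip_width: 0.0383
```

Request:
{"method": "apply_moves", "body": {
  "motion": [
    {"delta_pos": [0, 0, 0.015], "angular": [0, 0, 0]},
    {"delta_pos": [0, 0, 0.025], "angular": [0, 0, 0]},
    {"delta_pos": [0, 0, 0.025], "angular": [0, 0, 0]},
    {"delta_pos": [0, 0.03, 0.015], "angular": [0, 0, 0]},
    {"delta_pos": [0, 0.04, 0], "angular": [0, 0, 0]},
    {"delta_pos": [0, 0.03, 0], "angular": [0, 0, 0]},
    {"delta_pos": [0, 0, 0], "angular": [0, 0, 0]},
    {"delta_pos": [0, 0, 0], "angular": [0, 0, 0]}
  ]
}}

```text
time_s: 16.95
eef_pos: [0.5323, 0.0725, 0.1654]
eef_rot: [[1.0, 0.027, 0.001], [0.027, -1.0, 0.0], [0.001, 0.0, -1.0]]
ft_force: [-0.8, -1.3, 0.1]
grip_width: 0.0386
```

```bash
python3 cap.py s5
```

```text
cap 20 [ 0.5866 -0.0458  0.0655] [ 0.5755 -0.0536  0.0597] [ 0.5918 -0.0413  0.0701]
handle 140 [ 0.5397 -0.0196  0.0876] [ 0.5205 -0.0364  0.0529] [ 0.5468 -0.0131  0.1123]
bar 60 [ 0.4879 -0.1404  0.1059] [ 0.4802 -0.1813  0.0999] [ 0.4935 -0.0964  0.112 ]
17.0 [0.53233134 0.07122975 0.16508407] [-0.637209    0.52449657  0.23691066] [-0.01577127 -0.00945721 -0.05067787]
```

View pics/s5.png

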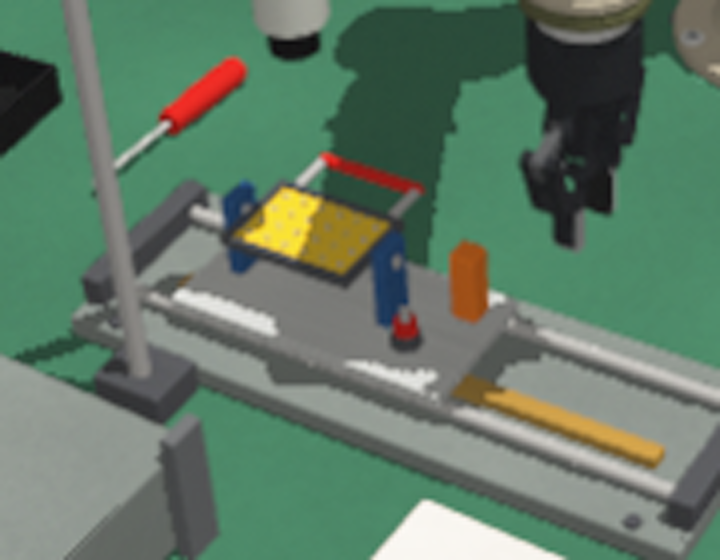

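The solder side is flat on top, the pin cap is down at (405,330), and the hand is clear of everything.

```bash
python3 -c "
from plant import arm
print(arm.sign_off())"
```

```text
the job is handed in; nothing more can be done
None
```

The board is turned over and the carriage is locked in its notch. The gripper was clear of everything, and I handed the job in at about 17 s. The sign-off gives no verdict, so this rests on my own checks.

- **Frame:** I gripped the red bar and carried it over its arc. It ended flat with the yellow solder side up. The bar's top measured about 0.106 m and should be 0.108 m, within the camera error of about 2 mm. It read the same after the carriage move.
- **Carriage and pin:** I slid the carriage about 0.153 m by the handle at no more than 0.04 m/s, slowing to about 0.015 m/s near the notch. The measured cap height then fell from 0.073 m to 0.066 m, which fits the 6 mm drop. A further 2 mm push moved the tool only 0.1 mm and the force rose to 10 N, so it is locked.
- **Forces:** The highest reading while sliding was about 10 N. While turning the frame it reached about 34 N, because my path was slightly tighter than the bar's true arc and I pressed the bar against its stop at the end.
- **Things on the bench:** I did not touch any of them knowingly, but I did not measure their positions again at the end.

One thing did not fit: the bar first read about 12 mm higher than it should for a flat frame. I took this to mean the frame started slightly turned, and gripping it at the measured height worked.

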